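# Feel the pad gap of a floating caliper with a taper gauge

### The job

Take the yellow-handled taper gauge out of its rack and slide its blade straight down between the two brass pads of the floating caliper until it drags snugly: both pads bear on it and the sprung pad is pushed back a millimetre or two, never forced wide open. Finish while still gripping the gauge upright at that depth; do not let go or rest it on anything else. Leave the blue-handled gauge and the other things around alone.

Things in the scene. Friction and masses are not known exactly. Their poses are not given: they have to be found in the camera images.
- taper_gauge: Yellow-handled steel gauge, blade down in a rack slot. Origin: blade tip centre; z up to the handle. Blade z 0-80 mm, 20 wide (x), thickness (y) grows evenly from 3 at the tip to 16.3 at z=80. Collar 30 x 28 mm, z 80-86, rests on the rack. Handle 24 (x) x 20 (y), z 86-128: grip across y, fingertips above the collar. About 90 g. Its x, y lie along the rack's; a half turn about z changes nothing.
- flat_gauge: The other gauge in the rack: the same but with a blue handle and a flat 4 mm blade. Not used; leave it standing.
- rack: Fixed grey block 56 (x) x 160 (y) x 95 mm high, origin at the centre of its underside. Two upright slots 25 x 21 mm, open at the top, at y = -48 and +48 mm in its frame; a gauge hangs in each, tip about 15 mm above the worktop. Which gauge is in which slot varies.
- caliper: Fixed dark base 96 (x) x 196 (y) x 64 mm, origin under its centre. A blue carriage on its rods (top at 92 mm) floats along y by 6 mm either way (0.3 N), so the two brass pads on it centre on a blade. The gap between them is thin along y. Pads 34 mm wide (x), faces 25 to 97 mm above the worktop (throat at 97), 45 degree lead-in lips flare 8 mm outward up to 105 mm. Open below.
- set_lip (a point): Point on the face of the -y pad at the throat, 97 mm above the worktop, mid-width; axes as the caliper's (y across the gap). The gap at rest differs from start to start, 6 to 11 mm.
- sprung_lip (a point): The like point on the face of the +y pad (coil spring behind it), 97 mm up. Midway between the two lip points is the centre of the gap.
- sprung_pad (a joint): How far the +y pad is pushed back along +y, in m; 0 at rest, 0.008 at its stop. Its spring takes 1.5 N to start and 2.5 N more per mm. The gauge's upward drag on the hand is near nothing until it touches both pads, about 3 N with the pad pushed back 1 mm, 6 N at 2 mm, 10 N at 3 mm (friction varies by a fifth).
- blue_marker: Blue felt marker with a black cap, 131 mm long, 18 mm thick, loose; a bystander.
- red_marker: Red felt marker, 131 mm long, loose; a bystander.
- set_pad: The -y brass pad, locked in place on the carriage, black adjuster knob behind it. Origin at worktop level, 3 mm on the gap side of its face; aim by set_lip instead.

How it is judged:
By the outcome, as a careful person would: the job done as asked, in the order asked, and still so for the second after the job is handed in, while the arm keeps its last pose, push and grip.
It also fails if it takes over 43 s, if anything falls off the work surface, if the arm or the gripper's body presses on something with over 40 N, if the wrist force passes 120 N, or if a joint passes its speed limit or range.

### The arm

A 6-joint arm with a two-finger parallel gripper is mounted at the origin on a cart in front of the work surface, level with it; the furniture and walls round the work are solid. World frame = base frame: x ahead of the robot, y to its left, z up, the work surface at z = 0. Lengths are in m, angles in rad, forces in N, time in s.
With the tool pointing down it reaches from about 0.275 to 0.825 m from the base axis. Payload 4.9 kg.
Tool frame: the origin (TCP) lies midway between the tips of the shut fingers; the grasp point (between the pads) lies 19 mm behind it (bot.grip_depth is the distance from the TCP to the grasp point, in m); z points along the fingers, y is the line along which they close (so a half turn about z gives the same grasp; the last joint's range is limited). The gripper opens to 85 mm and grips with 20 to 120 N. Pads are 22 mm wide; open, the fingers measure 114 mm over their backs; the gripper's body (76 mm by 85 mm) begins 54 mm behind the grasp point. The pads swing forward as they close: fully open they stand 13 mm farther back than shut.
Start: joints at [1.013, 0.326, -0.193, 1.052, 0, 1.437], TCP at [0.226, 0.501, 0.231] pointing down, gripper open.
Joint ranges: [-2.65, 2.65], [-0.97, 1.79], [-1.3, 1.35], [-1.93, 2.1], [-1.47, 1.37], [-3.14, 3.14]. Speed limits (rad/s): [2.57, 2.57, 3.14, 3.14, 3.14, 3.14].

### API

Orientations are given as a unit quaternion [w, x, y, z].
In Python, from cell import bot gives the robot as it stands. Calls block until the motion is done:
- bot.move_pose(position, orientation): joint-space move of the TCP to a pose.
- bot.move_linear(position, speed=0.15, rotation=None, until_force=None): straight line of the TCP; rotation=None keeps the orientation; speed is the mean speed in m/s. With until_force (N) it stops when the force on the tool has changed by that much, and returns True; else False.
- bot.goto_joints(angles): joint-space move.
- bot.set_gripper(opening, grasp_force=None): opening from 0.0 (shut) to 1.0 (fully open); grasp_force is the grip in N (None keeps the last); returns when the fingers have stopped.
- bot.wait(seconds).
- bot.solve_ik(position, orientation): joint angles nearest the present ones, or None.
- bot.camera(name): name is "scene" or "top" or "wrist"; returns the picture (400x640x3 uint8, red, green, blue); there is no depth.
- bot.calibration(name): a dict with "mtx" (3x3 intrinsics, pixels), "extrinsics" (4x4, takes a point from world to camera coordinates); the wrist camera has in their place "hand_eye" (4x4, takes a point from camera to tool coordinates, whose origin is the TCP and whose axes are the flange's). Camera axes: x right, y down, z forward; pixel columns grow to the right and rows downward; lengths in m; the calibration is good to about 2 mm. A picture is of the moment at which its call begins: read the wrist's pose just before it. calibration takes no time and is no camera call.
A pose or a line that the arm cannot do raises bot.PlanningError and nothing moves.
- bot.close_job(): hands the job in; it is judged then, once.
Trained networks look in the newest picture that a camera, given by its name, has taken for a name from the list of things; names that differ only in an ending like _2 or _b are one class to them, and where a whole thing is asked for, a point or a joint stands for the part that bears it (a point fixed in the world has none). Each returns a list of dicts, best first, with "confidence" (0 to 1); they miss things now and then, are a little off and sometimes report something else, mostly with a low value. They report only what shows in the picture. A call takes as long as a camera call.
- bot.search_frame(camera, thing): "bbox" ([left, top, width, height] in pixels, round what is visible of it).
Readings, each from a call of its own:
- bot.read_clock(): time.
- bot.read_joint_positions(): joint angles.
- bot.read_joint_vel(): joint speeds.
- bot.read_joint_efforts(): joint torques, N m.
- bot.read_position(): TCP position.
- bot.read_tool_rot(): TCP orientation.
- bot.read_ft_force(): force on the tool from outside, world axes, zero at the start.
- bot.read_moment(): the same for the moment, N m.
- bot.read_gripper_width(): opening from 0.0 (shut) to 1.0 (fully open).
- bot.read_finger_force(): force on a finger pad.
Only numpy, scipy, OpenCV 4.12 (cv2) and the standard library are available. Lean on these libraries where they do the work, as an engineer would, in place of code of your own. Each camera call takes 0.05 s, during which the arm holds its last target. There are 200 camera calls.

## Working session

There is one attempt and no reset: what is moved stays moved. The work goes in short steps, each a Python script; the robot and the scene stay as the last script left them, time stands still between calls to the robot, and variables do not carry over. Pictures are saved under pics/ and viewed, at most 10 in all, crops included, and the job is handed in when it is done.

```bash
mkdir -p pics; ls
python3 - <<'E'
from cell import bot
import cv2,numpy as np
np.set_printoptions(precision=4,suppress=True)
for c in ["scene","top"]:
    im=bot.camera(c); cv2.imwrite(f"pics/{c}0.png",im[:,:,::-1])
    k=bot.calibration(c); print(c,k["mtx"].tolist(),np.array(k["extrinsics"]))
    for t in ["taper_gauge","flat_gauge","rack","caliper","set_lip","sprung_lip","blue_marker","red_marker"]:
        r=bot.search_frame(c,t); print(t,[(np.round(d["bbox"]).tolist(),round(d["confidence"],2)) for d in r[:2]])
k=bot.calibration("wrist");print(k["mtx"],k["hand_eye"]);print(bot.read_clock(),bot.read_tool_rot(),bot.grip_depth)
E
```

```text
pics
scene [[414.64428375310433, 0.0, 326.3155529065684], [0.0, 414.64428375310433, 202.45233681530323], [0.0, 0.0, 1.0]] [[ 0.4492 -0.8934  0.0045 -0.2784]
 [-0.4793 -0.2453 -0.8427  0.3006]
 [ 0.7539  0.3764 -0.5384  0.7304]
 [ 0.      0.      0.      1.    ]]
taper_gauge [([265.0, 170.0, 15.0, 24.0], 0.66)]
flat_gauge [([298.0, 188.0, 10.0, 21.0], 0.69), ([212.0, 179.0, 27.0, 21.0], 0.27)]
rack [([256.0, 191.0, 62.0, 55.0], 0.74)]
caliper [([179.0, 171.0, 72.0, 53.0], 0.92)]
set_lip [([212.0, 179.0, 27.0, 19.0], 0.71)]
sprung_lip [([197.0, 175.0, 17.0, 24.0], 0.49)]
blue_marker [([426.0, 263.0, 42.0, 29.0], 0.87)]
red_marker [([406.0, 231.0, 22.0, 32.0], 0.72)]
top [[446.557069663671, 0.0, 323.3097732516725], [0.0, 446.557069663671, 195.61065978581536], [0.0, 0.0, 1.0]] [[ 0.0268 -0.9995 -0.0174 -0.0415]
 [-0.9909 -0.0243 -0.1327  0.5008]
 [ 0.1322  0.0208 -0.991   1.2585]
 [ 0.      0.      0.      1.    ]]
taper_gauge [([279.0, 196.0, 8.0, 12.0], 0.63)]
flat_gauge [([313.0, 206.0, 10.0, 8.0], 0.54)]
rack [([277.0, 197.0, 9.0, 14.0], 0.66), ([273.0, 190.0, 62.0, 32.0], 0.58)]
caliper [([184.0, 193.0, 69.0, 36.0], 0.97)]
set_lip [([219.0, 203.0, 28.0, 13.0], 0.58)]
sprung_lip []
blue_marker []
red_marker [([410.0, 162.0, 10.0, 41.0], 0.5)]
[[342.3701   0.     321.7083]
 [  0.     342.3701 198.2204]
 [  0.       0.       1.    ]] [[ 0.0013 -0.9568 -0.2906  0.0743]
 [ 1.      0.0011  0.0007 -0.0012]
 [-0.0004 -0.2906  0.9568 -0.143 ]
 [ 0.      0.      0.      1.    ]]
0.9 [0.     0.2103 0.9776 0.    ] 0.0187
```

Run:
```python
import cv2,numpy as np
a=cv2.resize(cv2.imread("pics/top0.png")[170:250,160:360],None,fx=4,fy=4,interpolation=cv2.INTER_CUBIC)
b=cv2.resize(cv2.imread("pics/scene0.png")[155:255,160:360],None,fx=4,fy=2.8,interpolation=cv2.INTER_CUBIC)
cv2.imwrite("pics/z0.png",np.vstack([a,b[:280]]))
```

```text
(no output)
```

View pics/z0.png

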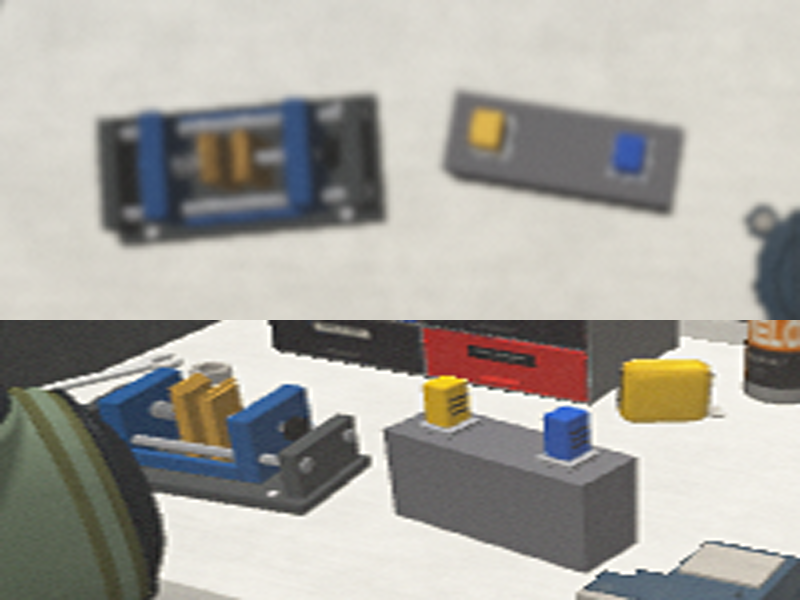

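View pics/top0.png

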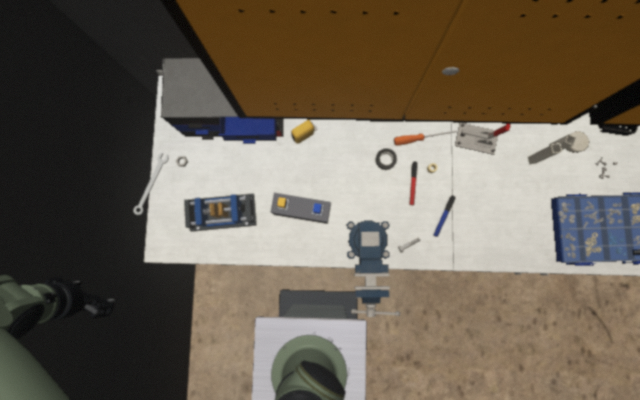

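The zoomed top view shows the yellow handle at about (282,201) px and the blue one at (317,208). The rack's top edge runs (275,193)–(331,202), and the pad gap is near (216,209). I'll turn these into positions and look from closer with the wrist camera.

```bash
cat > h.py <<'E'
from cell import bot
import cv2,numpy as np
from scipy.spatial.transform import Rotation as R
np.set_printoptions(precision=4,suppress=True)
def wxyz(r): q=r.as_quat(); return [q[3],q[0],q[1],q[2]]
def down(yaw):  # tool z down, tool y along world direction yaw+90deg
    c,s=np.cos(yaw),np.sin(yaw)
    return wxyz(R.from_matrix(np.array([[-c,-s,0],[-s,c,0],[0,0,-1.]])))  # x=-(c,s), y=(-s,c)
def cam(name):
    k=bot.calibration(name)
    if name!="wrist": return np.array(k["mtx"]),np.array(k["extrinsics"])
    p=bot.read_position(); q=bot.read_tool_rot(); T=np.eye(4)
    T[:3,:3]=R.from_quat([q[1],q[2],q[3],q[0]]).as_matrix(); T[:3,3]=p
    return np.array(k["mtx"]),np.linalg.inv(T@np.array(k["hand_eye"]))
def ray(KE,uv,z):
    K,E=KE; d=E[:3,:3].T@np.linalg.inv(K)@[uv[0],uv[1],1]; o=-E[:3,:3].T@E[:3,3]
    return o+d*(z-o[2])/d[2]
def proj(KE,X):
    K,E=KE; c=K@(E[:3,:3]@np.asarray(X)+E[:3,3]); return c[:2]/c[2]
def snap(name,fn):
    KE=cam(name); im=bot.camera(name); cv2.imwrite(f"pics/{fn}.png",im[:,:,::-1]); return KE
E
python3 - <<'E'
from h import *
T=cam("top"); S=cam("scene")
f=lambda x,y:(160+x/4,170+y/4)
g=ray(T,f(487,124),.143);b=ray(T,f(629,148),.143)
e0=ray(T,f(460,92),.095);e1=ray(T,f(684,128),.095);e2=ray(T,f(671,212),.095)
gap=ray(T,f(225,158),.105)
c0=ray(T,f(150,112),.092);c1=ray(T,f(296,98),.092)
print(g,b,np.linalg.norm(g-b),e0,e1,np.linalg.norm(e0-e1),np.linalg.norm(e1-e2),gap)
yaw=lambda d:np.degrees(np.arctan2(-d[0],d[1]))
print("yaws",yaw(g-b),yaw(e0-e1),yaw(c0-c1),"scene check",proj(S,g),proj(S,gap))
y=np.radians(yaw(e0-e1))
for p,yy in((g,y),(gap,np.radians(yaw(c0-c1)))):
  for z in(.25,.107): print(bot.solve_ik([p[0],p[1],z],down(yy)),bot.solve_ik([p[0],p[1],z],down(yy+np.pi)))
E
```

```text
[0.4699 0.0785 0.143 ] [ 0.4563 -0.0158  0.143 ] 0.09528901397822233 [0.4974 0.1035 0.095 ] [ 0.4762 -0.0515  0.095 ] 0.1565127720220805 0.05839250737370375 [0.4467 0.261  0.105 ]
yaws -8.20680542397111 -7.777492826671775 6.922976289821753 scene check [271.6608 176.7154] [210.2554 177.7811]
[ 0.0104  0.177  -0.3427  1.0511  0.      0.1462] [ 0.0104  0.177  -0.3427  1.0511  0.     -2.9954]
[ 0.0104  0.3222 -0.5557  0.6929  0.      0.1462] [ 0.0104  0.3222 -0.5557  0.6929  0.     -2.9954]
[ 0.3861  0.2535 -0.2442  1.0731  0.      0.2652] [ 0.3861  0.2535 -0.2442  1.0731  0.     -2.8764]
[ 0.3861  0.388  -0.4523  0.7305  0.      0.2652] [ 0.3861  0.388  -0.4523  0.7305  0.     -2.8764]
```

Run:
```python
from h import *
bot.move_pose([.447,.261,.25],down(np.radians(6.9))); bot.wait(.2)
KE=snap("wrist","w_cal"); np.savez("cal.npz",K=KE[0],E=KE[1])
for t in["set_lip","sprung_lip"]: print(t,bot.search_frame("wrist",t)[:2])
print(proj(KE,[.447,.261,.097]))
bot.move_pose([.470,.0785,.25],down(np.radians(-8))); bot.wait(.2)
KE=snap("wrist","w_rack"); np.savez("rack.npz",K=KE[0],E=KE[1])
for t in["taper_gauge","flat_gauge"]: print(t,bot.search_frame("wrist",t)[:2])
print(proj(KE,[.470,.0785,.143]),bot.read_clock(),bot.read_ft_force())
a=cv2.imread("pics/w_cal.png");b=cv2.imread("pics/w_rack.png")
```

```text
set_lip [{'bbox': [249.3, 153.1, 71.0, 49.8], 'confidence': 0.63}]
sprung_lip [{'bbox': [326.1, 152.9, 31.9, 53.4], 'confidence': 0.74}]
[321.3985 182.5261]
taper_gauge [{'bbox': [309.0, 162.2, 27.9, 47.6], 'confidence': 0.74}]
flat_gauge [{'bbox': [186.7, 164.1, 44.5, 40.6], 'confidence': 0.59}]
[321.0472 196.881 ] 3.6083 [ 0.5077 -0.315  -0.5104]
```

View pics/w_cal.png

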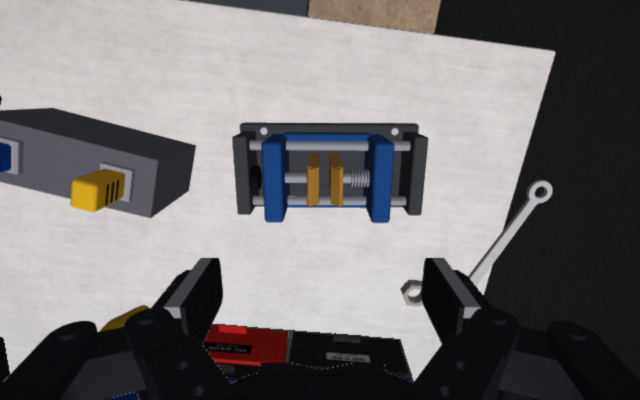

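View pics/w_rack.png

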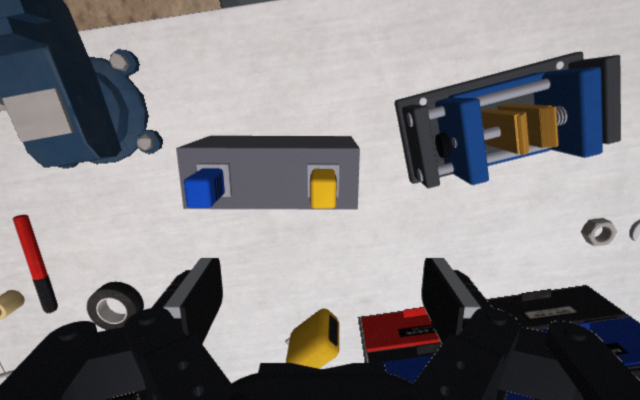

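The wrist views show the caliper square to the image, with its pads at columns 307–343 and rows 153–206. The rack is also square, with the yellow handle top near (323,190). I'll zoom both for exact edges.

Run:
```python
import cv2,numpy as np
a=cv2.imread("pics/w_cal.png")[145:215,285:365];b=cv2.imread("pics/w_rack.png")[145:215,285:365]
f=lambda i:cv2.resize(i,None,fx=8,fy=8,interpolation=cv2.INTER_CUBIC)[:,:]
A=np.hstack([f(a)[:, 120:500],f(b)[:,80:480]]);print(A.shape);cv2.imwrite("pics/z1.png",A)
```

```text
(560, 780, 3)
```

View pics/z1.png

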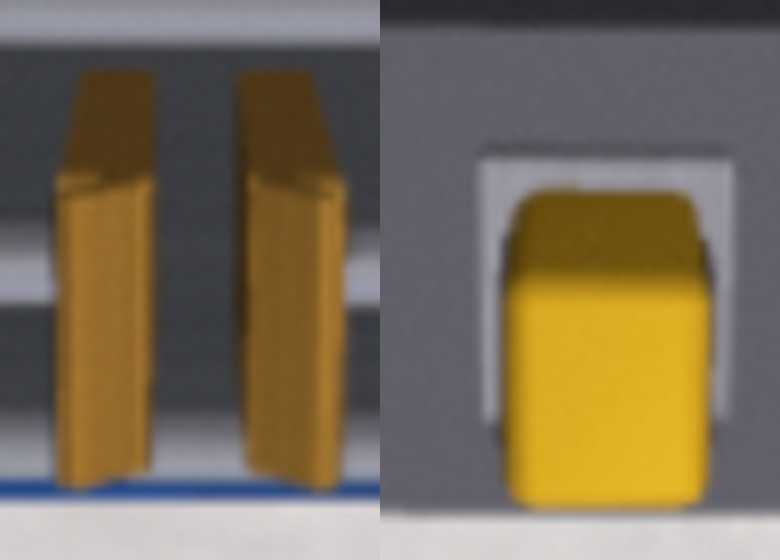

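Run:
```python
from h import *
c=np.load("cal.npz");r=np.load("rack.npz");C=(c["K"],c["E"]);Q=(r["K"],r["E"])
l=ray(C,(300+153/8,185.5),.097);s=ray(C,(300+248/8,185.5),.097)
print("lips",l,s,"gap",np.linalg.norm(l-s),"mid",(l+s)/2)
a=ray(C,(300+153/8,145+177/8),.097);b=ray(C,(300+151/8,145+470/8),.097);print("pad width",np.linalg.norm(a-b),(a+b)/2)
u=lambda x,y:(285+(x-300)/8,145+y/8)
print("gauge",ray(Q,u(609,394),.143),np.linalg.norm(ray(Q,u(510,394),.143)-ray(Q,u(708,394),.143)),np.linalg.norm(ray(Q,u(609,285),.143)-ray(Q,u(609,503),.143)))
for(p,q,z)in(((180,208),(358,208.5),.095),): d=ray(Q,q,z)-ray(Q,p,z);print("rack yaw",np.degrees(np.arctan2(-d[0],d[1])),np.linalg.norm(d))
# pads' far-bottom corners (zoom y 488, x 68 and 330) at lip top, carriage far edges
d=ray(C,(300+330/8,145+488/8),.105)-ray(C,(300+68/8,145+488/8),.105);print("cal yaw",np.degrees(np.arctan2(-d[0],d[1])))
```

```text
lips [0.45   0.2593 0.097 ] [0.4487 0.2698 0.097 ] gap 0.010608065316652985 mid [0.4493 0.2646 0.097 ]
pad width 0.03381803082097959 [0.4502 0.2592 0.097 ]
gauge [0.4682 0.0807 0.143 ] 0.01882032213644102 0.021583522530846243
rack yaw -7.963728275759928 0.16330473209223695
cal yaw 7.054718086598601
```

Run:
```python
from h import *
x,y=.4685,.0802; q=down(np.radians(-8))
bot.set_gripper(0.75)
bot.move_pose([x,y,.19],q)
print(bot.move_linear([x,y,.107],speed=.08,until_force=8),bot.read_position())
bot.set_gripper(0,grasp_force=60)
print("w",bot.read_gripper_width()*85,bot.read_finger_force(),bot.read_ft_force())
bot.move_linear([x,y,.15],speed=.05);print(bot.read_ft_force())
bot.move_linear([x,y,.24],speed=.1);print(bot.read_ft_force(),bot.read_clock())
bot.move_pose([.4493,.2646,.24],down(np.radians(7))); bot.wait(.3)
print(bot.read_ft_force(),bot.read_position(),bot.read_clock(),bot.read_gripper_width()*85)
snap("wrist","w2");snap("scene","s2")
a=cv2.imread("pics/w2.png")[60:360,170:470]
b=cv2.resize(cv2.imread("pics/s2.png")[110:260,140:290],None,fx=4,fy=4,interpolation=cv2.INTER_CUBIC)
cv2.imwrite("pics/z2.png",cv2.resize(np.hstack([cv2.resize(a,(600,600)),b]),(800,400)))
```

```text
False [0.469  0.0802 0.1075]
w 19.31896361350123 58.545690178871155 [-0.5306  0.4673  4.9722]
[-0.7469 -0.6063 -0.6902]
[ 0.5171  0.0352 -0.9697] 8.0167
[ 0.4354 -0.3835 -0.7747] [0.4497 0.2635 0.2401] 9.0833 19.554011813477306
```

View pics/z2.png

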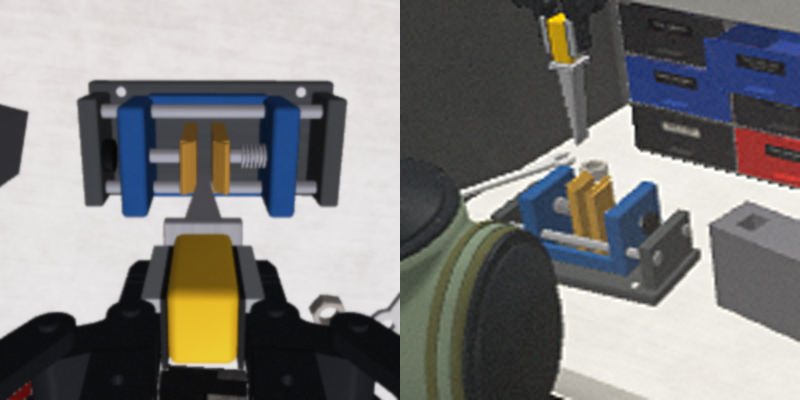

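The gauge hangs upright with its collar level. The tip is at about column 204 of the crop, in line with the gap centre (~204.5). The rack slot is empty. Descending now, guarded by force.

Run:
```python
from h import *
x,y=.4493,.2646
def F(): return np.mean([bot.read_ft_force() for _ in range(8)],axis=0)
bot.move_linear([x,y,.20],speed=.08); bot.wait(.3); f0=F(); print(f0,bot.read_position(),bot.read_clock())
print(bot.move_linear([x,y,.155],speed=.04,until_force=5)); bot.wait(.2)
print(F()-f0,bot.read_position(),bot.read_clock())
z=.155
while z>.126:
    z-=.002 if z>.147 else .001
    bot.move_linear([x,y,z],speed=.02); bot.wait(.1); d=F()-f0
    p=bot.read_position(); print(round(z,4),p,d)
    if d[2]>3.6 or np.hypot(d[0],d[1])>6: break
print(bot.read_clock())
```

```text
[-0.71   -0.2352 -0.6833] [0.4496 0.2647 0.2004] 10.1333
False
[0.8527 1.1528 0.258 ] [0.4494 0.2646 0.1552] 11.6083
0.153 [0.4493 0.2646 0.153 ] [ 0.4437  0.2081 -0.128 ]
0.151 [0.4493 0.2646 0.1509] [ 0.2931  0.3023 -0.7561]
0.149 [0.4493 0.2646 0.149 ] [1.5792 0.6981 0.1038]
0.147 [0.4493 0.2646 0.147 ] [ 1.1057  0.9073 -0.2616]
0.146 [0.4493 0.2646 0.146 ] [ 0.7098  0.5234 -0.0502]
0.145 [0.4493 0.2646 0.145 ] [ 0.54   -0.4482 -0.1158]
0.144 [0.4493 0.2646 0.144 ] [ 1.1249 -0.1467 -0.3575]
0.143 [0.4492 0.2646 0.1429] [0.3028 0.2669 0.1792]
0.142 [0.4493 0.2646 0.142 ] [1.0183 0.573  0.0453]
0.141 [0.4494 0.2646 0.141 ] [ 2.1611 -0.5444 -1.1697]
0.14 [0.4495 0.2647 0.1401] [0.9157 0.4058 1.2134]
0.139 [0.4495 0.2647 0.1391] [1.3727 0.8565 2.3288]
0.138 [0.4494 0.2647 0.1381] [1.9182 0.8185 2.8326]
0.137 [0.4494 0.2646 0.137 ] [1.6528 0.1746 2.6131]
0.136 [0.4494 0.2646 0.136 ] [2.0356 0.4767 2.1797]
0.135 [0.4493 0.2646 0.135 ] [1.1344 0.7981 2.1772]
0.134 [0.4493 0.2646 0.134 ] [1.2499 0.4918 4.0018]
17.5583
```

Run:
```python
from h import *
F=lambda:np.mean([(bot.wait(.03),bot.read_ft_force())[1] for _ in range(20)],axis=0)
f0=np.array([-.71,-.235,-.683])
print(F()-f0)
bot.move_linear([.4493,.2646,.1320],speed=.02); bot.wait(.2); print(F()-f0,bot.read_position(),bot.read_clock())
snap("wrist","w3");snap("scene","s3");print(bot.read_gripper_width()*85)
a=cv2.imread("pics/w3.png")[60:260,220:420]
b=cv2.imread("pics/s3.png")[140:240,160:260]
f=lambda i:cv2.resize(i,(400,400),interpolation=cv2.INTER_CUBIC)
cv2.imwrite("pics/z3.png",np.hstack([f(a),f(b)]))
```

```text
[1.4053 0.5191 3.6001]
[2.0565 0.8211 2.5188] [0.4493 0.2646 0.132 ] 19.3417
19.386349439217394
```

View pics/z3.png

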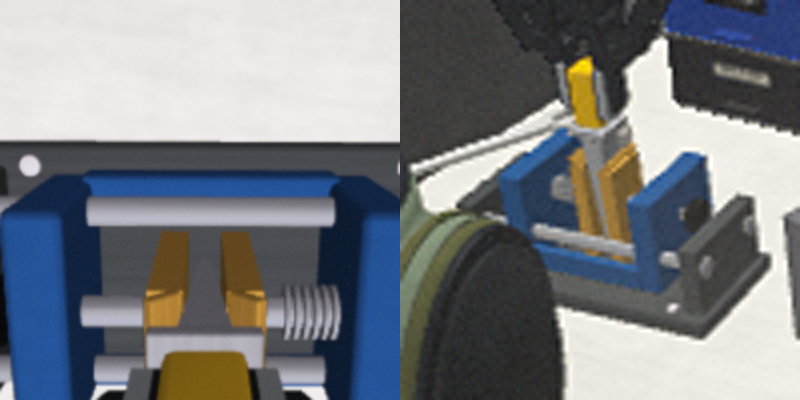

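The blade is centred between both pads, the collar is clear above the lips, and the spring is compressed. The drag reading is a bit low for this depth, so I'll measure the pad spacing from this close view.

Run:
```python
from h import *
a=cv2.imread("pics/w3.png")[170:230,285:365]
cv2.imwrite("pics/z4.png",cv2.resize(a,None,fx=10,fy=10,interpolation=cv2.INTER_CUBIC))
```

```text
(no output)
```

View pics/z4.png

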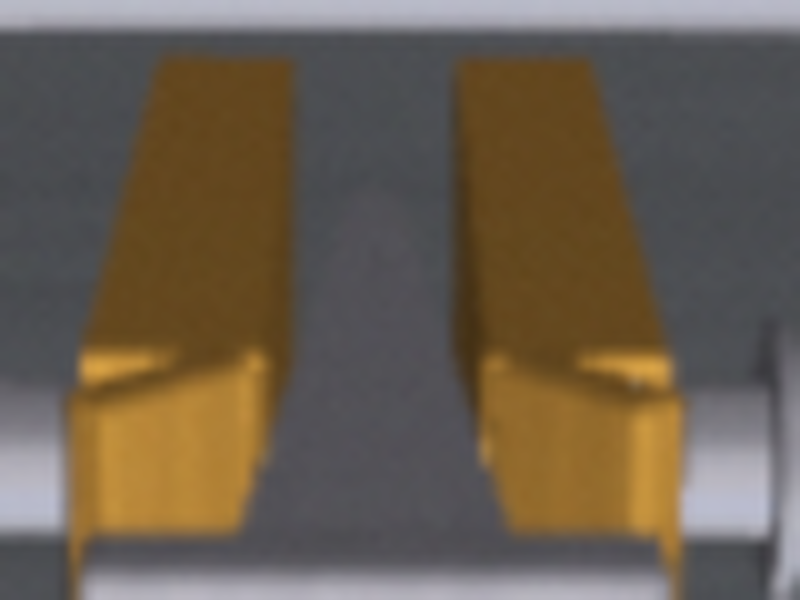

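Run:
```python
from h import *
c=np.load("cal.npz");C=(c["K"],c["E"]);W=cam("wrist")
D=lambda KE,p,q,z:(np.linalg.norm(ray(KE,p,z)-ray(KE,q,z))*1000,ray(KE,p,z))
a=lambda x,y:(300+x/8,145+y/8); b=lambda x,y:(285+x/10,170+y/10)
print("throat before",D(C,a(154,180),a(248,180),.097)); print("throat now",D(W,b(268,357),b(483,357),.097))
print("outer before",D(C,a(55,192),a(346,192),.105)); print("outer now",D(W,b(68,398),b(683,398),.105))
F=lambda n:np.mean([(bot.wait(.03),bot.read_ft_force())[1] for _ in range(n)],axis=0)
print(F(30)-[-.71,-.235,-.683],bot.read_clock())
```

```text
throat before (np.float64(10.333200944702392), array([0.4337, 0.2575, 0.097 ]))
throat now (np.float64(11.759105881339572), array([0.4336, 0.2565, 0.097 ]))
outer before (np.float64(31.16457046919443), array([0.4347, 0.2469, 0.105 ]))
outer now (np.float64(32.242654353629376), array([0.4345, 0.2462, 0.105 ]))
[2.5185 0.6932 1.3406] 20.4417
```

Run:
```python
from h import *
f0=np.array([-.71,-.235,-.683])
F=lambda n:np.mean([(bot.wait(.03),bot.read_ft_force())[1] for _ in range(n)],axis=0)-f0
bot.move_linear([.4493,.2646,.1310],speed=.01)
for _ in range(5): print(F(10))
print(bot.read_position(),bot.read_clock(),bot.read_gripper_width()*85,bot.read_finger_force())
```

```text
[1.5876 0.5934 5.5947]
[1.042  0.2729 5.8426]
[1.1025 0.2092 5.9724]
[1.165  0.1    5.9741]
[1.3115 0.2852 5.8175]
[0.4493 0.2647 0.1312] 22.3583 19.26970199284941 59.293363094329834
```

```bash
python3 -c "
from h import *
print(bot.read_ft_force(),bot.read_clock());print(bot.close_job())"
```

```text
[ 0.8218 -0.037   4.9231] 22.3583
the job is handed in; nothing more can be done
None
```

I handed the job in at 22.4 s with the yellow taper gauge still gripped upright between both brass pads. The sprung pad is pushed back about 1.6 mm by my estimate: the close image gave 1.3–1.5 mm, depth geometry 1.65–2.05 mm, and the last drag reading of 5–6 N roughly 2 mm. The drag readings wandered by a few newtons on the way down.

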